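# Wedge the V-rest in the tapered dovetail bed

### The arm

A 7-joint arm with a two-finger parallel gripper is mounted at the origin on the work surface. World frame = base frame: x ahead of the robot, y to its left, z up, the work surface at z = 0. Lengths are in mm, angles in rad, forces in N, time in s.
With the tool pointing down it reaches from about 400 to 875 mm from the base axis. Payload 4.4 kg.
Tool frame: the origin (TCP) lies at the very end of the fingers, on their centre line; the grasp point (between the pads) lies 19 mm behind it; y points along the fingers, z is the direction in which the jaws open and shut, and the axes are right-handed (so a half turn about y gives the same grasp; the last joint's range is limited). The gripper opens to 85 mm and grips with 20 to 120 N. Pads are 22 mm wide; open, the fingers measure 114 mm over their backs; the gripper's body (76 mm by 85 mm) begins 54 mm behind the grasp point. The pads swing forward as they close: fully open they stand 13 mm farther back than shut.
Start: joints at [1.223, 0.628, 0.038, 1.517, -0.027, 0.996, -0.02], TCP at [180.783, -624.368, 231.313] pointing down, gripper open.
Joint ranges: [-3.06, 3.06], [-0.37, 2.12], [-1.25, 1.32], [0.18, 2.47], [-1.1, 4.24], [0.23, 1.98], [-2.94, 2.94]. Speed limits (rad/s): [2.57, 2.57, 3.14, 3.14, 3.14, 3.14, 3.14].

### API

Orientations are given as [roll, pitch, yaw] about the fixed x, y, z axes, in that order (R = Rz(yaw) Ry(pitch) Rx(roll)).
In Python, from cell import * gives the robot as it stands.
- The arm moves only by the tool apply_moves, never from a script. Its argument "targets" is a list of rows, each a list of 6 numbers: the shift along the tool's x, y, z in units of 40 mm (1.0 is 40 mm), then the turn, a rotation vector about the tool's x, y, z in units of 8 degrees (1.0 is 8 degrees). A call has 1 to 12 rows; each row shifts and turns the commanded pose from where the row before left it, along the tool's axes as they then stand; what a row does not reach is not made up. A row lasts 1/8 s, in which the tool goes at most 62.5 mm and 10.7 degrees, less where a joint would pass 70% of its speed; a pose out of reach is approached as far as the arm can. A call is refused whole if a number of a shift passes 1 or a number of a turn 1, either way. A call with a gripper value outside its range is refused whole. "jaw" is the gripper command: -1 is shut, 1 is fully open, values between are in proportion, set as the call begins (left out, the last holds). The fingers move at their own pace and stop on an object; the grip force is fixed at half the most. Time passes only in rows, so rows that do not move let the fingers close. It gives the time, the measured TCP pose, the force and the opening at its end, in the units of the state.
- read_state(): the state, without advancing time (a new reading comes with each control period).
- get_image(name): name is "side" or "top" or "wrist"; returns the picture (384x512x3 uint8, red, green, blue); there is no depth.
- calibration(name): a dict with "fx", "fy", "cx", "cy" (pixels), "k1" (the pictures are not rectified: a ray, as slopes to the right and down, at radius r is drawn at 1 + k1 r^2 times it, then the intrinsics apply), "world_from_camera" (4x4, takes a point from camera to world coordinates). Camera axes: x right, y down, z forward; pixel columns grow to the right and rows downward; lengths in mm; the calibration is good to about 2 mm. A picture is of the moment at which its call begins: read the wrist's pose just before it. calibration takes no time and is no camera call; for the wrist camera it gives the pose at the moment of the call.
- finish_job(): hands the job in, once; it reports no verdict.
The state is a dict: "clock": time; "qpos": joint angles; "qd": joint speeds; "tau": joint torques, N m; "eef_pos": TCP position; "tool_rot": TCP orientation; "force": force on the tool from outside, world axes, zero at the start; "torque": the same for the moment, N m; "width": finger opening in mm.
Only numpy, scipy, OpenCV 4.12 (cv2) and the standard library are available. Lean on these libraries where they do the work, as an engineer would, in place of code of your own. Each camera call takes 0.05 s, during which the arm holds its last target. There are 200 camera calls.

### The job

On the gearbox bench, fit the loose aluminium V-rest into the steel dovetail bed: set it on the bed's open end, slide its foot, narrow end first, into the tapered way and push it along until it wedges tight, then let go and leave it there. Push firmly by feel, with about 12 N along the way and never more than 15 N, because where it bites differs from one set-up to the next; leave the other things on the bench alone.

Things in the scene. Friction and masses are not known exactly. Their poses are not given: they have to be found in the camera images.
- gear: steel gear lying flat on the bench, 90 mm across, 26 mm high with its hub; origin at the centre of its underside; bystander
- race: steel ring (bearing race) standing on its flat face, 62 mm across, 28 mm high; origin at the centre of its underside; bystander
- cup: open white plastic cup, 96 mm across the rim, 105 mm high; origin at the centre of its underside; bystander
- driver: screwdriver lying on the bench; origin at the underside of its middle, x along it towards the tip; bystander
- bed: fixed dark steel plate 285 mm (x -130 to 155) by 130 mm (y -62 to 68), 12 mm thick, with two bright rails forming a dovetail way along its x; origin at its underside, z up. x -130 to -30 is a bare flat apron, the open wide end. Rails run from x -30 to 150, tops 30 mm above the bench, backing block behind +y rail 36 mm. Both rails overhang inwards by 30 deg. Steel faces are oiled.
- way_mouth (a point): mouth of the way, bed frame (-30, 0, 12) mm: on the plate's top where the rails begin; axes as the bed's, x into the way. The -y rail is straight, its face meeting the plate at y -24.25 mm all along. The +y rail is a gib tapered 1 in 10: its face meets the plate at about y 33.3 mm here, 15.3 mm at the far end.
- way_end (a point): far, narrow end of the way, bed frame (150, 0, 12) mm. The gib's setting is unknown by 3 mm either way in y, so the rest starts to bite with its foot's middle anywhere from 120 to 60 mm before this point. The gib is on stiff springs: after the bite the push needed rises 3 to 4 N per further mm, and friction keeps the rest wedged when let go.
- rest_center (a point): loose aluminium V-rest, about 0.3 kg: grip centre of its upright, 39 mm above its underside. x points to the narrow end that goes in first (along the bed's x when fitted), z up. Upright: over the wide rear end, 45 mm long in x, 26 mm wide in y, both centred here, 78 mm high, V groove along x in its top 18 mm. Its flat rear face, 22.5 mm behind here, is flush with the foot's and good to push on.
- rest_nose (a point): middle of the narrow front end of the rest's foot, at its underside, 47.5 mm ahead of and 39 mm below rest_center, same axes. The dovetail foot is 70 mm long, 14 mm high, wider at the bottom. Its -y side is straight (bottom edge at y -24.25 mm), its +y side tapered 1 in 10 (bottom edge y 27.75 mm at the rear, 20.75 mm here). Fitted, it lies flat on the plate with y about 0 in the bed's frame.
Not all that is in view belongs to the job. Of the things like the part that bears rest_center, leave any that is blue, green or pink; of the rest the larger one is meant.

How it is judged (in metres and radians):
On the way, in this order (a step that is already met when the one before it is completed fails the run):
1. the rest's foot has been entered into the way from the open end, lying flat on the bed under both rails (nose at least 50 mm into the way) (z of rest_center in the frame of bed between 0.048 and 0.054 m and y of rest_center in the frame of bed between -0.01 and 0.015 m and y of rest_nose in the frame of bed between -0.01 and 0.015 m and x of rest_nose in the frame of bed above 0.02 m and x of rest_center in the frame of bed below 0.06 m and angle between the x axis of rest and the x axis of bed, either way round below 0.2 rad), for 0.1 s.
2. pushed along the way, narrow end first, until it wedges (force between rest and bed above 18 N with the nose beyond 90 mm into the way) (z of rest_center in the frame of bed between 0.048 and 0.054 m and y of rest_center in the frame of bed between -0.01 and 0.015 m and y of rest_nose in the frame of bed between -0.01 and 0.015 m and x of rest_nose in the frame of bed between 0.06 and 0.149 m and x of rest_center in the frame of bed between 0.012 and 0.1 m and contact force between rest and bed above 18 N), for 0.1 s.
At the end, for the whole second after the job is handed in: the rest sits flat in the way, narrow end first (nose 90 to 179 mm past the mouth of the way, in line with the bed within 0.03 rad, not lifted more than 3 mm), is still wedged with more than 18 N between it and the bed, is at rest and no longer touched by the fingers (all of step 2 and angle between the x axis of rest and the x axis of bed, either way round below 0.03 rad and contact force between rest and the fingers below 0.1 N and linear speed of rest below 0.005 m/s).
It fails at once if the rest is rammed: the contact forces between rest and bed (its plate and straight rail together, some 2.3 to 3.1 times the push) pass 60 N (contact force between rest and bed above 60 N).
It fails at once if the gear is moved more than 25 mm (distance of gear from where it was at the start of the episode above 0.025 m).
It fails at once if the race is moved more than 25 mm (distance of race from where it was at the start of the episode above 0.025 m).
It fails at once if the cup is moved more than 25 mm (distance of cup from where it was at the start of the episode above 0.025 m).
It fails at once if the driver is moved more than 25 mm (distance of driver from where it was at the start of the episode above 0.025 m).
It also fails if it takes over 70 s, if anything falls off the work surface, if the arm or the gripper's body presses on something with over 40 N, if the wrist force passes 120 N, or if a joint passes its speed limit or range.

## Working session

There is one attempt and no reset: what is moved stays moved. The work goes in short steps, Python scripts to look and compute and a tool call to move; the robot and the scene stay as the last step left them, time stands still between calls to the robot, and variables do not carry over. Pictures are saved under pics/ and viewed, about 8 in all and at most 12, crops included, and the job is handed in when it is done.

Besides the shell and the picture viewer there is one more tool, called after "Emit:" as name(argument=value, ...) on one line, values as JSON. apply_moves: Moves the arm, as the interface text tells. Its arguments: {"type":"object","properties":{"targets":{"type":"array"},"jaw":{"type":"number"}},"required":["targets"]}

```bash
ls; mkdir -p pics
cat > h.py <<'E'
from cell import *
import numpy as np, cv2
def snap(n,f):
    im=get_image(n); cv2.imwrite('pics/'+f,im[:,:,::-1]); return im
def ray(n,u,v,c=None):
    c=c or calibration(n)
    x=np.array([(u-c['cx'])/c['fx'],(v-c['cy'])/c['fy']]); y=x.copy()
    for _ in range(20): y=x/(1+c['k1']*(y@y))
    T=np.array(c['world_from_camera']); d=T[:3,:3]@np.array([y[0],y[1],1]); return T[:3,3],d
def hit(n,u,v,z,c=None):
    o,d=ray(n,u,v,c); return o+d*(z-o[2])/d[2]
def proj(n,p,c=None):
    c=c or calibration(n); T=np.array(c['world_from_camera']); q=T[:3,:3].T@(np.array(p,float)-T[:3,3]); s=q[:2]/q[2]
    s=s*(1+c['k1']*(s@s)); return np.array([s[0]*c['fx']+c['cx'],s[1]*c['fy']+c['cy']])
E
python3 - <<'E'
from h import *
a=snap('top','t0.png');b=snap('side','s0.png')
print(read_state())
for n in('top','side','wrist'):print(n,calibration(n))
E
```

```text
pics
{'clock': 0.1, 'qpos': array([ 1.22320028,  0.62924009,  0.03843489,  1.51823409, -0.02703288,
        0.99631364, -0.02000846]), 'qd': array([-0.00045288, -0.0019376 ,  0.00140301, -0.00155217, -0.00147785,
       -0.00242687, -0.00143577]), 'tau': array([ 2.33578823e-03, -5.64527357e+01,  1.22996651e+00, -1.93972206e+01,
        1.11840642e-02,  5.39420827e-03, -1.06188602e-05]), 'eef_pos': array([ 180.64629499, -623.82567896,  230.50048203]), 'tool_rot': array([-1.57247449e+00,  1.78626315e-05, -2.85981423e+00]), 'force': array([ 0.6227549 , -0.25916377, -0.27806646]), 'torque': array([-0.01922746,  0.023943  ,  0.03788258]), 'width': 85.44271080552139}
top {'fx': 391.7319356322077, 'fy': 391.7319356322077, 'cx': 253.3256591874129, 'cy': 194.04569888608975, 'k1': -0.09109628936582478, 'world_from_camera': array([[-5.89991014e-03, -9.98554104e-01,  5.34311955e-02,
         5.08354431e+02],
       [-9.99884791e-01,  6.63819774e-03,  1.36506245e-02,
         8.64183029e+01],
       [-1.39855739e-02, -5.33445022e-02, -9.98478226e-01,
         1.25371775e+03],
       [ 0.00000000e
[... 361 characters left out ...]
01,
         8.94356648e+02],
       [ 1.41985883e-02, -7.81746889e-01, -6.23434200e-01,
         6.99828435e+02],
       [ 0.00000000e+00,  0.00000000e+00,  0.00000000e+00,
         1.00000000e+00]])}
wrist {'fx': 285.3717130956991, 'fy': 285.3717130956991, 'cx': 259.9905029990178, 'cy': 195.42221395024904, 'k1': 0.020328749370194178, 'world_from_camera': array([[ 2.77483805e-01, -9.09944969e-01, -3.08225391e-01,
         2.60884903e+02],
       [-9.60728730e-01, -2.63398002e-01, -8.73029193e-02,
        -6.01585909e+02],
       [-1.74510009e-03,  3.20346135e-01, -9.47298954e-01,
         3.72461455e+02],
       [ 0.00000000e+00,  0.00000000e+00,  0.00000000e+00,
         1.00000000e+00]])}
```

View pics/t0.png

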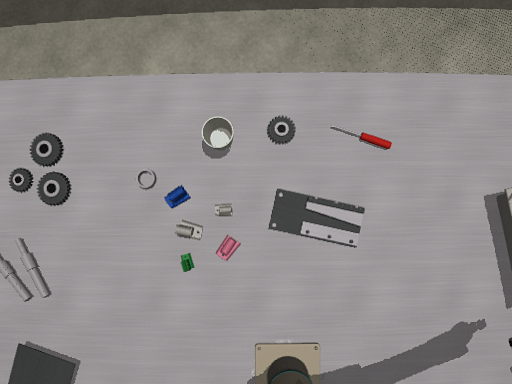

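View pics/s0.png

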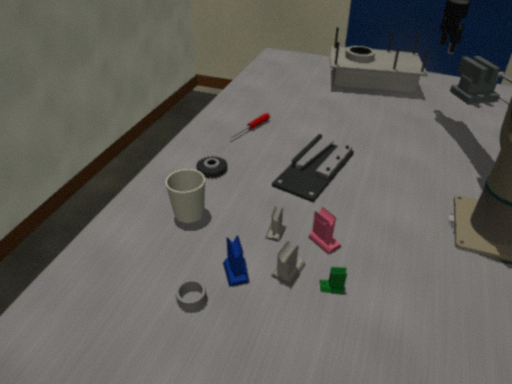

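Candidates, as top-view pixels: blue (177,196), green (187,262) and pink (228,247) are excluded. That leaves small grey (224,210) and larger grey (188,230), so I choose (188,230). In the top view the bed is near (317,217), with its apron to the left. Next are enlarged crops to check the choice.

Run:
```python
import cv2,numpy as np
t=cv2.imread('pics/t0.png');s=cv2.imread('pics/s0.png')
A=cv2.resize(t[200:250,165:240],None,fx=8,fy=8,interpolation=cv2.INTER_CUBIC) #600x400
cv2.imwrite('pics/c1.png',A)
B=cv2.resize(t[180:255,262:372],None,fx=7,fy=7,interpolation=cv2.INTER_CUBIC) #770x525
cv2.imwrite('pics/c2.png',B)
```

```text
(no output)
```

View pics/c1.png

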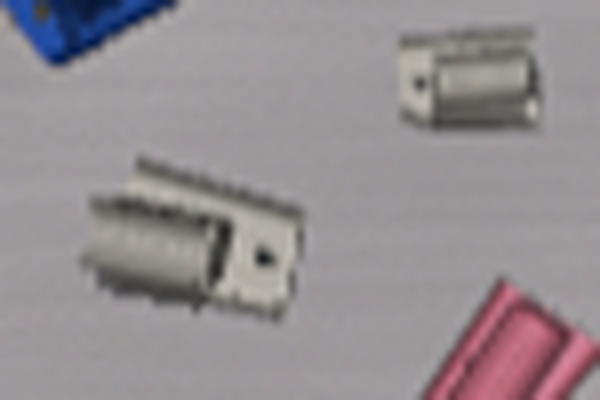

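View pics/c2.png

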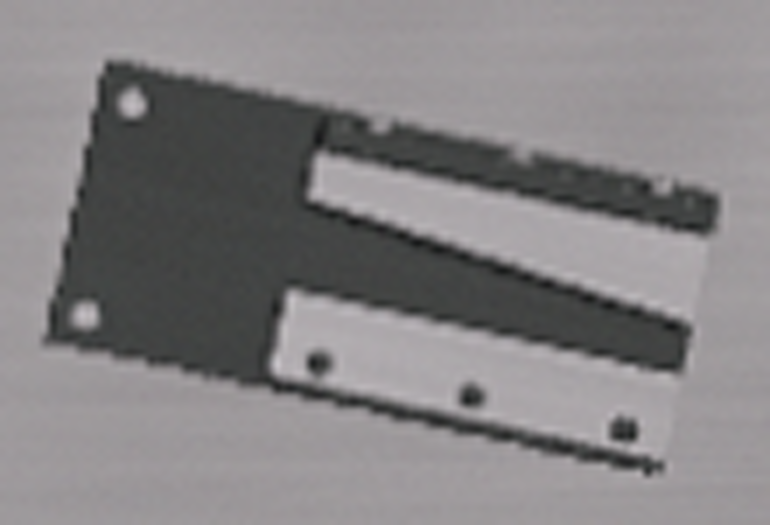

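Crop 1 confirms the larger grey rest: the upright is at the left (about (155,245)), the foot's nose points right (about (290,265)), and the dimensions match. Crop 2 shows the bed with its apron left and rails running right, and the tapered gib on the upper (+y) side. Next I fit both poses.

```bash
cat >> h.py <<'E'
from scipy.optimize import least_squares
def fit(n,pts,px,z0,g,c=None):
    c=c or calibration(n)
    def w(p):
        R=np.array([[np.cos(p[2]),-np.sin(p[2])],[np.sin(p[2]),np.cos(p[2])]])
        return [np.r_[R@np.array(q[:2])+p[:2],q[2]+z0] for q in pts]
    f=lambda p:np.ravel([proj(n,q,c) for q in w(p)]-np.array(px))
    r=least_squares(f,g,x_scale=[10,10,.1]); return r.x,r.fun.reshape(-1,2).round(1)
E
python3 - <<'E'
from h import *
pts=[(-130,68,12),(-130,-62,12),(-30,-13.86,30),(150,-13.86,30),(-30,22.9,30),(155,-62,12)]
px=np.array([(107,62),(45,342),(287,290),(683,373),(308,203),(660,468)])/7.+[262,180]-.43
print(fit('top',pts,px,0,[450,-80,-1.8]))
p=[(47.5,20.75,-39),(47.5,-24.25,-39),(-22.5,27.75,-39),(-22.5,13,39),(-22.5,-13,39)]
q=np.array([(303,210),(280,320),(138,157),(93,197),(82,265)])/8.+[165,200]-.43
print(fit('top',p,q,39,[400,290,-1.8]))
for n,u,v in(('gear',281,129),('cup',217,131),('race',147,180),('blue',177,196),('pink',228,247),('small',224,210),('green',187,262),('tip',331,127)):print(n,hit('top',u,v,20).round())
E
```

```text
(array([497.78659357, -83.02748008,  -1.78855928]), array([[-0.2, -0. ],
       [ 0.1,  0.1],
       [ 0.3, -0.7],
       [-0.1, -0.5],
       [-0.3,  0.2],
       [ 0.2,  0.9]]))
(array([464.27592626, 316.8818731 ,  -1.78108411]), array([[ 0.3, -0. ],
       [ 0.3,  0. ],
       [ 0.2, -0. ],
       [-0.2,  0. ],
       [-0.6, -0. ]]))
gear [781.  14.  20.]
cup [777. 218.  20.]
race [622. 443.  20.]
blue [570. 346.  20.]
pink [408. 184.  20.]
small [525. 196.  20.]
green [361. 313.  20.]
tip [ 787. -146.   20.]
```

Emit:
apply_moves(targets=[[-0.97, 0, -0.3, 0, 0, 0], [-0.97, 0, -0.3, 0, 0, 0], [-0.97, 0, -0.3, 0, 0, 0], [-0.97, 0, -0.3, 0, 0, 0], [-0.97, 0, -0.3, 0, 0, 0], [-0.97, 0, -0.3, 0, 0, 0], [-0.97, 0, -0.3, 0, 0, 0], [-0.97, 0, -0.3, 0, 0, 0], [-0.97, 0, -0.3, 0, 0, 0], [-0.97, 0, -0.3, 0, 0, 0]], jaw=1)

```text
clock: 1.35
eef_pos: [520.9, -400.2, 230.8]
tool_rot: [-1.571, -0.001, -2.86]
force: [0.2, -0.1, 0.5]
width: 85.5
```

Emit:
apply_moves(targets=[[-0.54, 0, -0.98, 0, 0, 0], [-0.54, 0, -0.98, 0, 0, 0], [-0.54, 0, -0.98, 0, 0, 0], [-0.54, 0, -0.98, 0, 0, 0], [-0.54, 0, -0.98, 0, 0, 0], [-0.54, 0, -0.98, 0, 0, 0], [-0.54, 0, -0.98, 0, 0, 0], [-0.54, 0, -0.98, 0, 0, 0]])

```text
clock: 2.35
eef_pos: [598.8, -50.5, 231.0]
tool_rot: [-1.571, -0.001, -2.86]
force: [0.9, -0.5, -0.0]
width: 85.4
```

Emit:
apply_moves(targets=[[0.07, 0, -0.98, 0, 0, 0], [0.07, 0, -0.98, 0, 0, 0], [0.07, 0, -0.98, 0, 0, 0], [0.07, 0, -0.98, 0, 0, 0], [0.07, 0, -0.98, 0, 0, 0], [0.07, 0, -0.98, 0, 0, 0], [0.07, 0, -0.98, 0, 0, 0], [0.07, 0, -0.98, 0, 0, 0], [0.07, 0, -0.98, 0, 0, 0], [0.07, 0, -0.98, 0, 0, 0]])

```text
clock: 3.6
eef_pos: [462.2, 317.8, 231.0]
tool_rot: [-1.57, -0.001, -2.86]
force: [0.3, -0.1, -0.0]
width: 85.6
```

Emit:
apply_moves(targets=[[0, 0, 0, 0, -0.97, 0], [0, 0, 0, 0, -0.97, 0], [0, 0, 0, 0, -0.97, 0], [0, 0, 0, 0, -0.97, 0], [0, 0, 0, 0, -0.97, 0], [0, 0, 0, 0, -0.97, 0], [0, 0, 0, 0, -0.97, 0], [0, 0, 0, 0, -0.97, 0], [0, 0, 0, 0, 0, 0]])

```text
clock: 4.72
eef_pos: [462.9, 316.5, 230.9]
tool_rot: [-1.572, -0.0, -1.778]
force: [-0.4, -0.3, 0.1]
width: 85.1
```

Run:
```python
from h import *
s=read_state();print({k:np.round(s[k],3) for k in('clock','qpos','eef_pos','tool_rot','force')})
c=calibration('wrist');im=get_image('wrist');import pickle;pickle.dump(c,open('w1.pkl','wb'))
cv2.imwrite('pics/w1.png',cv2.resize(im[:,:,::-1],(768,576)))
```

```text
{'clock': np.float64(4.725), 'qpos': array([-0.463,  0.512, -0.281,  1.765,  0.175,  0.89 , -1.027]), 'eef_pos': array([462.899, 316.499, 230.942]), 'tool_rot': array([-1.572, -0.   , -1.778]), 'force': array([-0.364, -0.304,  0.098])}
```

View pics/w1.png

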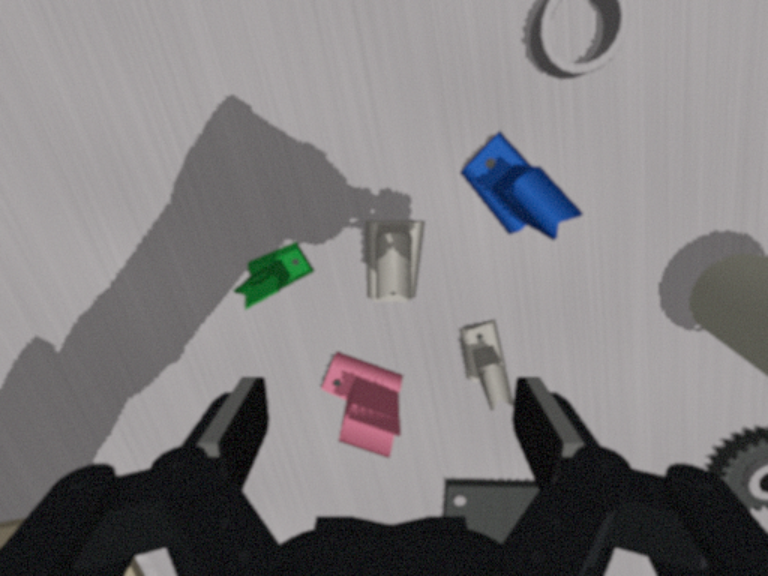

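The rest is seen from its rear at about (395,262), with its nose towards the bottom. An enlarged crop of it comes next.

Run:
```python
import cv2,pickle
from h import proj
w=cv2.imread('pics/w1.png');w=cv2.resize(w,(512,384),interpolation=cv2.INTER_AREA)
cv2.imwrite('pics/c3.png',cv2.resize(w[135:211,228:298],None,fx=8,fy=8,interpolation=cv2.INTER_CUBIC)[:600])
c=pickle.load(open('w1.pkl','rb'))
import numpy as np
a=-1.781;R=np.array([[np.cos(a),-np.sin(a)],[np.sin(a),np.cos(a)]])
for q in [(47.5,20.75,0),(47.5,-24.25,0),(-22.5,27.75,0),(-22.5,-24.25,0),(-22.5,13,78),(-22.5,-13,78),(22.5,13,78),(22.5,-13,78)]:
    p=proj('wrist',np.r_[R@q[:2]+[464.3,316.9],q[2]],c);print(q,((p-[228,135])*8).round())
```

```text
(47.5, 20.75, 0) [378. 499.]
(47.5, -24.25, 0) [118. 499.]
(-22.5, 27.75, 0) [430.  93.]
(-22.5, -24.25, 0) [111.  93.]
(-22.5, 13, 78) [359. 188.]
(-22.5, -13, 78) [160. 188.]
(22.5, 13, 78) [354. 513.]
(22.5, -13, 78) [164. 513.]
```

View pics/c3.png

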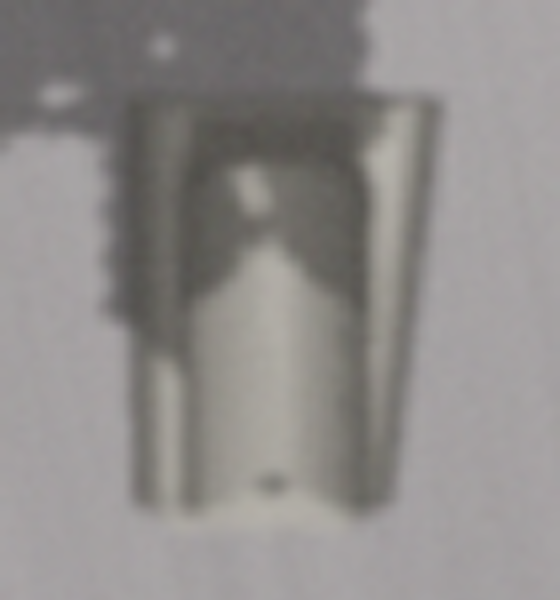

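Run:
```python
from h import *
import pickle
c=pickle.load(open('w1.pkl','rb'))
p=[(47.5,20.75,-39),(47.5,-24.25,-39),(-22.5,27.75,-39),(-22.5,-24.25,-39)]
q=np.array([(395,510),(136,510),(441,97),(128,97)])/8.+[228,135]-.43
r,e=fit('wrist',p,q,39,[464,317,-1.78],c);print(r,e)
s=read_state();from scipy.spatial.transform import Rotation as Ro
R=Ro.from_euler('xyz',s['tool_rot']).as_matrix()
for t in([*r[:2],26],[464.3,316.9,26]):print(R.T@(np.array(t)-s['eef_pos'])/40)
```

```text
[466.08936477 315.84965853  -1.77344428] [[ 0.  -0.6]
 [-0.1 -0.4]
 [ 0.4  0.3]
 [-0.3  0.5]]
[-1.94484313e-03  5.12563017e+00  8.38890374e-02]
[-0.0183844   5.12565008  0.03469155]
```

Emit:
apply_moves(targets=[[0, 0.8, 0.07, 0, 0, 0], [0, 0.9, 0, 0, 0, 0], [0, 0.9, 0, 0, 0, 0], [0, 0.9, 0, 0, 0, 0], [0, 0.8, 0, 0, 0, 0], [0, 0.5, 0, 0, 0, 0], [0, 0.32, 0, 0, 0, 0], [0, 0, 0, 0, 0, 0]])

```text
clock: 5.78
eef_pos: [465.4, 316.0, 25.9]
tool_rot: [-1.571, -0.001, -1.777]
force: [-0.4, 0.0, 0.2]
width: 85.3
```

Emit:
apply_moves(targets=[[0, 0, 0, 0, 0, 0], [0, 0, 0, 0, 0, 0], [0, 0, 0, 0, 0, 0], [0, 0, 0, 0, 0, 0], [0, 0, 0, 0, 0, 0], [0, 0, 0, 0, 0, 0], [0, 0, 0, 0, 0, 0], [0, 0, 0, 0, 0, 0]], jaw=-1)

```text
clock: 6.78
eef_pos: [466.1, 316.4, 27.1]
tool_rot: [-1.57, 0.001, -1.777]
force: [-0.8, -0.0, 5.2]
width: 25.1
```

Emit:
apply_moves(targets=[[0, -0.3, 0, 0, 0, 0], [0, -0.7, 0, 0, 0, 0], [0, -0.8, 0, 0, 0, 0], [0, -0.7, 0, 0, 0, 0]])

```text
clock: 7.28
eef_pos: [465.4, 315.9, 127.6]
tool_rot: [-1.571, -0.0, -1.776]
force: [-0.5, 1.2, -3.1]
width: 25.3
```

Emit:
apply_moves(targets=[[0.6, 0, 0.25, 0, 0.08, 0], [0.85, 0, 0.35, 0, 0, 0], [0.85, 0, 0.35, 0, 0, 0], [0.85, 0, 0.35, 0, 0, 0], [0.85, 0, 0.35, 0, 0, 0], [0.85, 0, 0.35, 0, 0, 0], [0.85, 0, 0.35, 0, 0, 0], [0.85, 0, 0.35, 0, 0, 0], [0.6, 0, 0.2, 0, 0, 0], [0, 0, 0, 0, 0, 0]])

```text
clock: 8.52
eef_pos: [517.4, 8.9, 126.5]
tool_rot: [-1.571, -0.002, -1.792]
force: [1.0, 1.5, -3.3]
width: 25.2
```

Run:
```python
from h import *
s=read_state();print({k:np.round(s[k],3) for k in('clock','eef_pos','tool_rot','force','width')})
c=calibration('wrist');im=get_image('wrist');import pickle;pickle.dump(c,open('w2.pkl','wb'))
a=-1.7886;R=np.array([[np.cos(a),-np.sin(a)],[np.sin(a),np.cos(a)]])
im=cv2.resize(im[:,:,::-1],(768,576)).copy()
for q in [(-130,68,12),(-130,-62,12),(-30,-13.86,30),(150,-13.86,30),(-30,22.9,30),(-30,-24.25,12),(155,-62,12)]:
    p=proj('wrist',np.r_[R@q[:2]+[497.8,-83],q[2]],c);print(q,(p*1.5).round())
    cv2.circle(im,tuple(int(x) for x in (p*1.5).round()),3,(0,0,255),1)
print(R.T@(s['eef_pos'][:2]-[497.8,-83]))
cv2.imwrite('pics/w2.png',im)
```

```text
{'clock': np.float64(8.525), 'eef_pos': array([517.359,   8.942, 126.457]), 'tool_rot': array([-1.571, -0.002, -1.792]), 'force': array([ 0.979,  1.545, -3.324]), 'width': np.float64(25.235)}
(-130, 68, 12) [503. 229.]
(-130, -62, 12) [286. 229.]
(-30, -13.86, 30) [368. 391.]
(150, -13.86, 30) [373. 597.]
(-30, 22.9, 30) [426. 390.]
(-30, -24.25, 12) [354. 376.]
(155, -62, 12) [314. 579.]
[-93.99590021  -0.77083644]
```

View pics/w2.png

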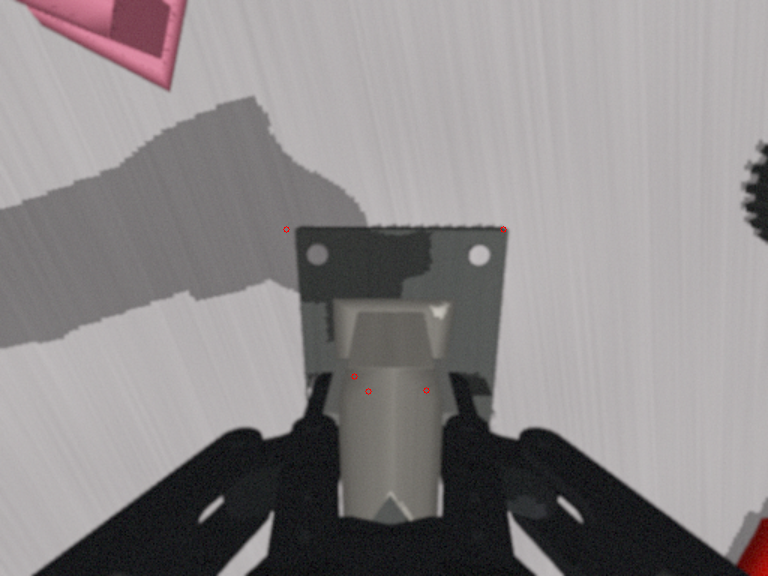

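Run:
```python
from h import *
import pickle
c=pickle.load(open('w2.pkl','rb'))
a=-1.792;R=np.array([[np.cos(a),-np.sin(a)],[np.sin(a),np.cos(a)]])
for q in [(-22.5,27.75,100),(-22.5,-24.25,100),(-22.5,13,178),(-22.5,-13,178)]:
    print(q,1.5*proj('wrist',np.r_[R@q[:2]+[517.4,8.9],q[2]],c))
for z in (0,12):
  for u in(297,507):
    h=hit('wrist',u/1.5,228/1.5,z,c); b=-1.7886;B=np.array([[np.cos(b),-np.sin(b)],[np.sin(b),np.cos(b)]]);print(z,B.T@(h[:2]-[497.8,-83]))
for f in ['t0.png']:
  t=cv2.imread('pics/'+f)
s=get_image('side');cv2.imwrite('pics/s1.png',cv2.resize(s[120:240,230:390,::-1],None,fx=4.8,fy=4.8,interpolation=cv2.INTER_CUBIC))
# side check: bed points from top pose
for q in [(-130,68,12),(-130,-62,12),(155,-62,12),(-30,-13.86,30),(-30,22.9,30),(150,-13.86,30)]:
    p=proj('side',np.r_[B@q[:2]+[497.8,-83],q[2]]);print(q,((p-[230,120])*4.8).round())
a=-1.792
```

```text
(-22.5, 27.75, 100) [454.16225993 299.3789413 ]
(-22.5, -24.25, 100) [329.49907281 299.45349429]
(-22.5, 13, 178) [438.89094952 406.61408781]
(-22.5, -13, 178) [332.49706923 406.6606464 ]
0 [-128.7065337  -58.147503 ]
0 [-128.13152226   73.80340815]
12 [-130.84254058  -55.51345525]
12 [-130.29324955   70.53525697]
(-130, 68, 12) [199. 302.]
(-130, -62, 12) [402. 380.]
(155, -62, 12) [594. 146.]
(-30, -13.86, 30) [406. 237.]
(-30, 22.9, 30) [351. 218.]
(150, -13.86, 30) [526. 104.]
```

View pics/s1.png

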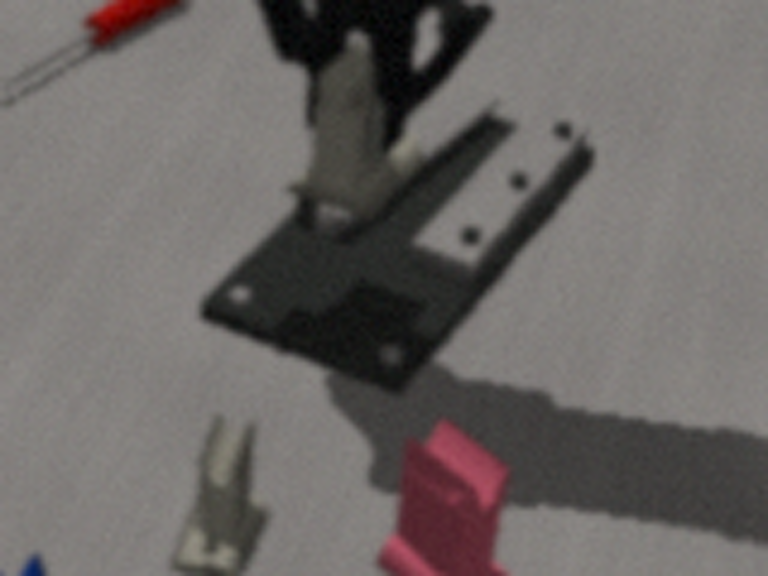

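The side view agrees with the bed pose to about 1.5 mm, and the wrist view puts the bed 2 to 4 mm further towards +y. I aim between the two, well inside the 6 mm or more of clearance at the mouth, and lower.

Emit:
apply_moves(targets=[[0, 0.4, 0.14, 0, -0.02, 0], [0, 0.6, 0, 0, 0, 0], [0, 0.6, 0, 0, 0, 0], [0, 0.4, 0, 0, 0, 0], [0, 0.1, 0, 0, 0, 0], [0, 0, 0, 0, 0, 0]])

```text
clock: 9.38
eef_pos: [523.5, 11.2, 42.5]
tool_rot: [-1.571, 0.0, -1.784]
force: [-0.2, -0.0, -3.7]
width: 25.4
```

Emit:
apply_moves(targets=[[0, 0.04, 0, 0, 0, 0], [0, 0.03, 0, 0, 0, 0], [0, 0, 0, 0, 0, 0]])

```text
clock: 9.75
eef_pos: [523.5, 10.8, 40.0]
tool_rot: [-1.57, 0.0, -1.785]
force: [0.2, 0.1, -3.9]
width: 25.6
```

Emit:
apply_moves(targets=[[0, 0.02, 0, 0, 0, 0], [0, 0, 0, 0, 0, 0]])

```text
clock: 10.0
eef_pos: [523.5, 10.8, 39.1]
tool_rot: [-1.57, 0.0, -1.785]
force: [-0.1, -0.9, -0.4]
width: 25.0
```

Emit:
apply_moves(targets=[[0, 0.025, 0, 0, 0, 0], [0, 0, 0, 0, 0, 0]])

```text
clock: 10.25
eef_pos: [523.6, 10.8, 39.1]
tool_rot: [-1.57, -0.0, -1.785]
force: [-2.3, -0.2, 9.6]
width: 25.2
```

Emit:
apply_moves(targets=[[0, -0.018, 0, 0, 0, 0], [0.15, 0, 0, 0, 0, 0], [0.2, 0, 0, 0, 0, 0], [0.2, 0, 0, 0, 0, 0], [0.2, 0, 0, 0, 0, 0], [0, 0, 0, 0, 0, 0]])

```text
clock: 11.0
eef_pos: [517.3, -20.3, 39.1]
tool_rot: [-1.57, -0.001, -1.786]
force: [0.1, -1.8, 6.3]
width: 25.2
```

Emit:
apply_moves(targets=[[0.15, 0, 0, 0, 0, 0], [0.15, 0, 0, 0, 0, 0], [0.15, 0, 0, 0, 0, 0], [0.15, 0, 0, 0, 0, 0], [0, 0, 0, 0, 0, 0]])

```text
clock: 11.62
eef_pos: [512.3, -43.3, 39.1]
tool_rot: [-1.569, -0.001, -1.786]
force: [-0.1, -1.6, 6.0]
width: 25.3
```

Emit:
apply_moves(targets=[[0.15, 0, -0.025, 0, 0, 0], [0.15, 0, -0.025, 0, 0, 0], [0.15, 0, 0, 0, 0, 0], [0.12, 0, 0, 0, 0, 0], [0, 0, 0, 0, 0, 0]])

```text
clock: 12.25
eef_pos: [505.5, -65.0, 39.1]
tool_rot: [-1.569, -0.0, -1.786]
force: [0.6, -1.0, 5.3]
width: 25.3
```

Emit:
apply_moves(targets=[[0, -0.01, 0, 0, 0, 0], [0, 0, 0, 0, 0, 0], [0, 0, 0, 0, 0, 0], [0, 0, 0, 0, 0, 0]], jaw=0.1)

```text
clock: 12.75
eef_pos: [504.9, -63.8, 38.9]
tool_rot: [-1.571, -0.0, -1.785]
force: [0.2, -0.1, 0.2]
width: 47.0
```

Emit:
apply_moves(targets=[[0, -0.3, 0, 0, 0, 0], [0, -0.6, 0, 0, 0, 0], [0, -0.6, 0, 0, 0, 0], [0, -0.4, 0, 0, 0, 0], [-0.7, 0, 0, 0, 0, 0], [-0.7, 0, 0, 0, 0, 0], [0, 0, 0, 0, 0, 0]])

```text
clock: 13.62
eef_pos: [517.7, -6.3, 116.0]
tool_rot: [-1.569, 0.002, -1.78]
force: [-0.9, -0.4, -0.5]
width: 46.7
```

Emit:
apply_moves(targets=[[0, 0.4, 0, 0, 0, 0], [0, 0.6, 0, 0, 0, 0], [0, 0.6, 0, 0, 0, 0], [0, 0.2, 0, 0, 0, 0], [0, 0, 0, 0, 0, 0], [0, 0, 0, 0, 0, 0]], jaw=-1)

```text
clock: 14.38
eef_pos: [517.4, -9.3, 43.6]
tool_rot: [-1.57, 0.0, -1.785]
force: [1.1, 0.2, 0.5]
width: 0.3
```

Run:
```python
from h import *
print(read_state()['eef_pos'],read_state()['force'],read_state()['width'])
s=get_image('side');w=get_image('wrist')
a=cv2.resize(s[110:250,230:390,::-1],(400,350),interpolation=cv2.INTER_CUBIC)
b=cv2.resize(w[80:370,90:430,::-1],(400,350))
cv2.imwrite('pics/s2.png',np.hstack([a,b]))
```

```text
[517.3600317   -9.29493674  43.59829871] [1.10724678 0.22005996 0.46518324] 0.250761113727033
```

View pics/s2.png

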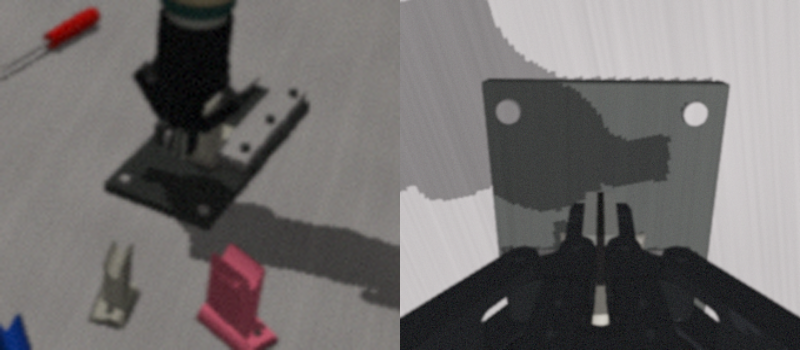

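Emit:
apply_moves(targets=[[0.3, 0, 0, 0, 0, 0], [0.15, 0, 0, 0, 0, 0], [0.1, 0, 0, 0, 0, 0], [0.1, 0, 0, 0, 0, 0], [0.1, 0, 0, 0, 0, 0], [0, 0, 0, 0, 0, 0]])

```text
clock: 15.22
eef_pos: [510.4, -38.8, 43.0]
tool_rot: [-1.571, -0.0, -1.785]
force: [0.5, -0.4, -0.4]
width: -0.2
```

Emit:
apply_moves(targets=[[0.1, 0, 0, 0, 0, 0], [0.1, 0, 0, 0, 0, 0], [0.1, 0, 0, 0, 0, 0], [0.1, 0, 0, 0, 0, 0], [0.1, 0, 0, 0, 0, 0], [0.1, 0, 0, 0, 0, 0], [0, 0, 0, 0, 0, 0]])

```text
clock: 16.1
eef_pos: [505.2, -62.5, 43.0]
tool_rot: [-1.571, -0.0, -1.785]
force: [-0.3, 0.2, 0.2]
width: 0.3
```

Emit:
apply_moves(targets=[[0.05, 0, 0, 0, 0, 0], [0.05, 0, 0, 0, 0, 0], [0, 0, 0, 0, 0, 0]])

```text
clock: 16.48
eef_pos: [504.6, -66.0, 43.0]
tool_rot: [-1.571, -0.0, -1.785]
force: [-0.2, -0.4, -0.7]
width: -0.5
```

Emit:
apply_moves(targets=[[0.05, 0, 0, 0, 0, 0], [0.05, 0, 0, 0, 0, 0], [0, 0, 0, 0, 0, 0]])

```text
clock: 16.85
eef_pos: [503.7, -70.0, 43.0]
tool_rot: [-1.571, -0.0, -1.785]
force: [-0.3, -0.0, -0.2]
width: 0.0
```

Run:
```python
from h import *
f=[]
for i in range(5):
    w=get_image('wrist'); f.append(read_state()['force'])
print(np.round(f,2))
t=get_image('top')
a=cv2.resize(w[150:384,150:370,::-1],None,fx=2.2,fy=2.2)
b=cv2.resize(get_image('side')[110:210,280:350,::-1],None,fx=4.4,fy=5.15,interpolation=cv2.INTER_CUBIC)
h=min(a.shape[0],b.shape[0]);cv2.imwrite('pics/s3.png',np.hstack([a[:h],b[:h]]))
```

```text
[[-0.54  0.31  0.1 ]
 [ 0.17  0.39 -0.1 ]
 [ 0.7  -0.37  0.75]
 [-0.28  0.37  0.11]
 [-1.04  0.45  0.08]]
```

View pics/s3.png

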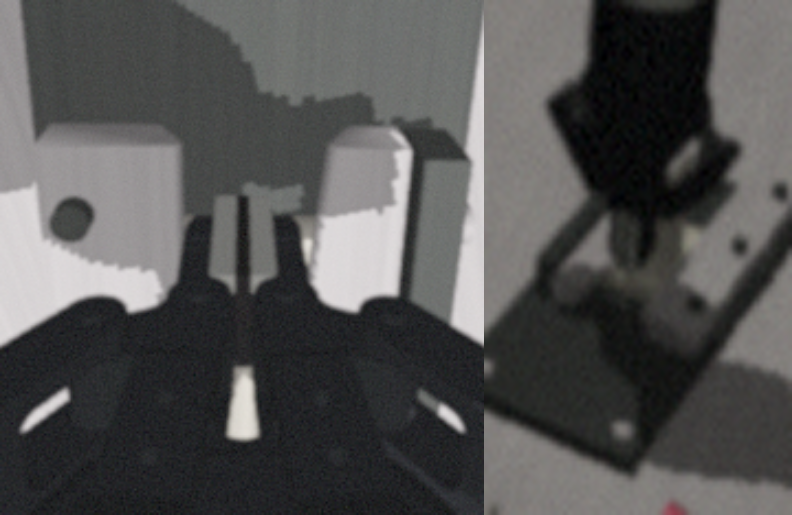

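Fingers run between the rails, tips above the rail tops, right behind the rest's rear face. I keep pushing in 4 mm steps.

Emit:
apply_moves(targets=[[0.05, 0, 0, 0, 0, 0], [0.05, 0, 0, 0, 0, 0], [0, 0, 0, 0, 0, 0]])

```text
clock: 17.58
eef_pos: [502.8, -73.9, 43.0]
tool_rot: [-1.571, -0.0, -1.785]
force: [0.6, 0.1, -0.7]
width: -0.0
```

Emit:
apply_moves(targets=[[0.05, 0, 0, 0, 0, 0], [0.05, 0, 0, 0, 0, 0], [0, 0, 0, 0, 0, 0]])

```text
clock: 17.95
eef_pos: [502.0, -77.9, 43.0]
tool_rot: [-1.571, -0.0, -1.785]
force: [0.2, -0.3, -0.6]
width: 0.2
```

Emit:
apply_moves(targets=[[0.05, 0, 0, 0, 0, 0], [0.05, 0, 0, 0, 0, 0], [0, 0, 0, 0, 0, 0]])

```text
clock: 18.32
eef_pos: [501.2, -81.7, 43.0]
tool_rot: [-1.571, -0.0, -1.785]
force: [0.4, -0.4, -0.6]
width: -0.1
```

Emit:
apply_moves(targets=[[0.05, 0, 0, 0, 0, 0], [0.05, 0, 0, 0, 0, 0], [0, 0, 0, 0, 0, 0]])

```text
clock: 18.7
eef_pos: [500.7, -84.1, 43.1]
tool_rot: [-1.57, 0.002, -1.784]
force: [0.6, 4.6, 0.2]
width: -0.5
```

Bite begins, at 4.6 N. I go on in smaller steps.

Emit:
apply_moves(targets=[[0.04, 0, 0, 0, 0, 0], [0.03, 0, 0, 0, 0, 0], [0, 0, 0, 0, 0, 0]])

```text
clock: 19.08
eef_pos: [500.5, -85.3, 43.1]
tool_rot: [-1.57, 0.003, -1.782]
force: [0.6, 8.7, 1.4]
width: -0.2
```

Emit:
apply_moves(targets=[[0.03, 0, 0, 0, 0, 0], [0.02, 0, 0, 0, 0, 0], [0, 0, 0, 0, 0, 0], [0, 0, 0, 0, 0, 0]])

```text
clock: 19.58
eef_pos: [500.3, -86.1, 43.1]
tool_rot: [-1.57, 0.005, -1.781]
force: [1.0, 10.1, 0.2]
width: 0.2
```

Emit:
apply_moves(targets=[[0.025, 0, 0, 0, 0, 0], [0, 0, 0, 0, 0, 0], [0, 0, 0, 0, 0, 0]])

```text
clock: 19.95
eef_pos: [500.3, -86.5, 43.2]
tool_rot: [-1.57, 0.005, -1.781]
force: [1.6, 11.5, 0.7]
width: 0.2
```

Run:
```python
from h import *
f=[]
for i in range(4):
    get_image('side'); f.append(read_state()['force'])
f=np.array(f);print(f.round(1),(f@[.216,.976,0]).mean())
p=read_state()['eef_pos'][:2]-[497.8,-83];print(p@[-.216,-.976],p@[.976,-.216])
```

```text
[[ 0.7 11.4  0.2]
 [ 1.1 11.6  1.1]
 [ 1.4 12.5  0.9]
 [ 0.9 11.9  0.3]] 11.80920436173119
2.9314674517241337 3.146465890585216
```

Push is 11.8 N and the foot's middle is near bed x 49 mm, inside the stated bite range, with the nose about 114 mm past the mouth. I back off and lift away.

Emit:
apply_moves(targets=[[-0.05, 0, 0, 0, 0, 0], [-0.1, 0, 0, 0, 0, 0], [-0.3, 0, 0, 0, 0, 0], [-0.5, 0, 0, 0, 0, 0], [-0.5, -0.3, 0, 0, 0, 0], [-0.6, -0.8, 0, 0, 0, 0], [-0.6, -0.9, 0, 0, 0, 0], [-0.6, -0.9, 0, 0, 0, 0], [-0.6, -0.9, 0, 0, 0, 0], [0, 0, 0, 0, 0, 0]])

```text
clock: 21.4
eef_pos: [534.1, 63.2, 198.8]
tool_rot: [-1.564, 0.004, -1.781]
force: [0.2, -0.4, 0.1]
width: -0.1
```

Run:
```python
from h import *
s=read_state();print(s['clock'],s['eef_pos'],s['force'])
c=calibration('wrist');w=get_image('wrist');t=get_image('top')
import pickle;pickle.dump(c,open('w3.pkl','wb'))
a=cv2.resize(w[:,:,::-1],(480,360))
b=cv2.resize(t[180:255,262:332,::-1],(300,321),interpolation=cv2.INTER_CUBIC)
b=np.vstack([b,np.zeros((39,300,3),np.uint8)]);cv2.imwrite('pics/f.png',np.hstack([a,b]))
d=-1.7886;B=np.array([[np.cos(d),-np.sin(d)],[np.sin(d),np.cos(d)]])
for q in[(36.4-22.5,13,90),(36.4-22.5,-13,90),(36.4+22.5,13,90),(36.4+22.5,-13,90)]:
    P=np.r_[B@q[:2]+[497.8,-83],q[2]];print(q,(proj('wrist',P,c)*480/512).round(),((proj('top',P)-[262,180])*4.285+[480,0]).round())
```

```text
21.4 [534.06783746  63.19508256 198.76629568] [ 0.1530569  -0.4213408   0.06685337]
(13.899999999999999, 13, 90) [249. 314.] [734. 149.]
(13.899999999999999, -13, 90) [227. 314.] [727. 186.]
(58.9, 13, 90) [249. 344.] [798. 163.]
(58.9, -13, 90) [227. 344.] [790. 200.]
```

View pics/f.png

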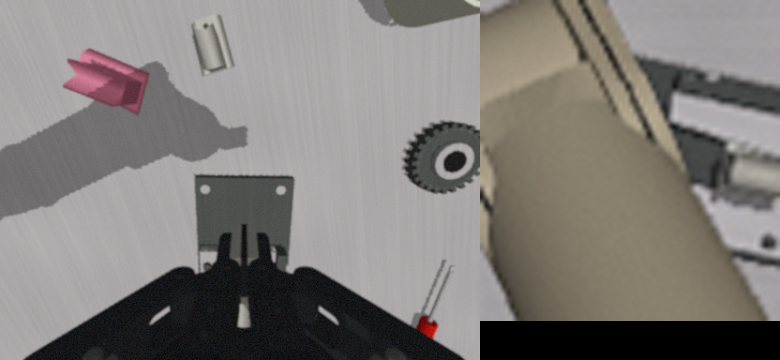

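The top view shows the upright's rear edge at about (728,150–188), where I predicted it (734,149)/(727,186). The rest has stayed put in the way and the fingers are clear, so I hand in.

```bash
python3 -c "
from cell import *
print(finish_job())"
```

```text
the job is handed in; nothing more can be done
None
```

The larger grey V-rest is in the dovetail way, wedged, and let go; the job was handed in at about 21.5 s of the 70 s allowed, with no verdict reported.

**What I did:** I gripped the rest by its upright and set it on the apron. I slid it in until the nose was about 58 mm into the way, then let go and pushed the rear face with closed fingers. It began to bite with the foot's middle near bed x 46 mm, and I raised the push in small steps to 11.8 N on average. The highest single reading was 12.5 N.

**Last checks:**
- **Position:** the nose is about 114 mm past the mouth. After backing off, the upright's rear edge in the top view was within about 2 mm of where I predicted it, so the rest did not spring back.
- **Fingers:** the tool force was about 0 N, and the gripper was well clear at about 200 mm height.
- **Bystanders:** I saw no sign that any was touched, but I did not measure their final positions.

**Not settled:**
- **Wedge force:** I could not measure the force left between rest and bed. I only infer it is above 18 N, from the push and the unmoved rest.
- **Bed position:** the wrist camera placed the bed 2–4 mm further towards +y than the top and side cameras did. I aimed between them, and the clearance at the mouth covered the difference.

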